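# Mark the next wash: clip the yellow clip on the teal basket

## Robot

A 6-joint arm with a two-finger parallel gripper is mounted at the origin on the work surface. World frame = base frame: x ahead of the robot, y to its left, z up, the work surface at z = 0. Lengths are in m, angles in rad, forces in N, time in s.
With the tool pointing down it reaches from about 0.35 to 0.975 m from the base axis. Payload 7.1 kg.
Tool frame: the origin (TCP) lies midway between the tips of the shut fingers; the grasp point (between the pads) lies 19 mm behind it; z points along the fingers, y is the line along which they close (so a half turn about z gives the same grasp; the last joint's range is limited). The gripper opens to 88 mm and grips with 3 to 60 N. Pads are 20 mm wide; open, the fingers measure 115 mm over their backs; the gripper's body (75 mm by 178 mm) begins 61 mm behind the grasp point.
Start: joints at [-1.308, 0.423, 1.63, -0, 1.089, -0.019], TCP at [0.174, -0.6, 0.223] pointing down, gripper open.
Joint ranges: [-3, 3], [-0.9, 2.11], [0.09, 2.58], [-1.31, 4.45], [0.11, 2.69], [-2.54, 2.54]. Speed limits (rad/s): [2.39, 2.39, 3.01, 3.14, 3.14, 3.14].

## Interface

Orientations are given as a unit quaternion [w, x, y, z].
In Python, from station import move_pose, movel, movej, command_gripper, wait, inverse_kinematics, read_camera, camera_info, MotionError, job_done, get_time, get_joint_pos, get_qvel, get_effort, get_tcp_pos, get_ee_rot, get_ft_force, get_ft_torque, get_grip_width, get_finger_force gives the robot as it stands. Calls block until the motion is done:
- move_pose(position, orientation): joint-space move of the TCP to a pose.
- movel(position, frame=None, v=0.15, until_force=None): straight line of the TCP; frame=None keeps the orientation; v is the mean speed in m/s. With until_force (N) it stops when the force on the tool has changed by that much, and returns True; else False.
- movej(angles): joint-space move.
- command_gripper(opening): opening from 0.0 (shut) to 1.0 (fully open); the grip force is fixed at half the most; returns when the fingers have stopped.
- wait(seconds).
- inverse_kinematics(position, orientation): joint angles nearest the present ones, or None.
- read_camera(name): name is "scene" or "top"; returns the picture (384x512x3 uint8, red, green, blue); there is no depth.
- camera_info(name): a dict with "intrinsics" (3x3 intrinsics, pixels), "dist" ([k1, k2, p1, p2, k3] as OpenCV has them; the pictures are not rectified), "T" (4x4, takes a point from camera to world coordinates). Camera axes: x right, y up, looking along -z (the intrinsics and any distortion apply to the point x, -y, -z); pixel columns grow to the right and rows downward; lengths in m; the calibration is good to about 2 mm. A picture is of the moment at which its call begins. camera_info takes no time and is no camera call.
A pose or a line that the arm cannot do raises MotionError and nothing moves.
- job_done(): hands the job in; it is judged then, once.
Readings, each from a call of its own:
- get_time(): time.
- get_joint_pos(): joint angles.
- get_qvel(): joint speeds.
- get_effort(): joint torques, N m.
- get_tcp_pos(): TCP position.
- get_ee_rot(): TCP orientation.
- get_ft_force(): force on the tool from outside, world axes, zero at the start.
- get_ft_torque(): the same for the moment, N m.
- get_grip_width(): opening from 0.0 (shut) to 1.0 (fully open).
- get_finger_force(): force on a finger pad.
Only numpy, scipy, OpenCV 4.12 (cv2) and the standard library are available. Lean on these libraries where they do the work, as an engineer would, in place of code of your own. Each camera call takes 0.05 s, during which the arm holds its last target. There are 200 camera calls.

## Task

Mark the teal basket as the next wash: squeeze the yellow towel clip off the wooden stand and clip it upright, well down, onto the rim of the teal basket, at about the middle of the wall that faces the robot. Leave the blue clip and the grey basket where they are, and do not push the teal basket about.

Things in the scene. Friction and masses are not known exactly. Their poses are not given: they have to be found in the camera images.
- yellow_clip: yellow sprung clip like a big clothes peg, 60 g, upright, jaws down. Origin: pivot pin; z up, x across jaws, y along edge. Two tails, 24 mm wide, to 58 mm above, splayed 57 mm wide over the top; squeezed along x (10 N) to parallel, 26 mm wide, they open the jaws. Jaws to 56 mm below; their pads at -37 to -55 stand 8 mm apart shut, 36 open. Stop at -14 rests on the edge. Let go: shuts.
- blue_clip: same clip in blue, not to be used; same origin and axes. Both sit 100 mm apart, in either order, on the top edge of a fixed wooden stand: upright panel 8 mm thick along the clips' y, edge 85 mm above the table, so the clips' origins start at height 99 mm; a clip must rise 60 mm to clear it.
- teal_basket: open teal plastic basket, 180 mm (x) by 160 mm (y), 120 high, walls 10 mm thick, loose, 0.9 kg, wool balls in its back half below the rim. Origin: centre of underside, z up. The wall facing the robot is its -x wall, running along y; middle of that rim: x -85, y 0, z 120 mm in the basket's frame. A clip fully down on it has its origin at z 134.
- grey_basket: the same basket in grey, left or right of the teal one; not to be used. Origin and axes as for the teal basket.
Things that resemble listed ones, but are neither listed nor needed, are in the scene too. Leave any pink look-alike of the yellow_clip alone.

How it is judged:
By the outcome, as a careful person would: the job done as asked, in the order asked, and still so for the second after the job is handed in, with the robot touching nothing.
It also fails if it takes over 35 s, if anything falls off the work surface, if the arm or the gripper's body presses on something with over 40 N, if the wrist force passes 120 N, or if a joint passes its speed limit or range.

## Working session

There is one attempt and no reset: what is moved stays moved. The work goes in short steps, each a Python script; the robot and the scene stay as the last script left them, time stands still between calls to the robot, and variables do not carry over. Pictures are saved under pics/ and viewed, at most 10 in all, crops included, and the job is handed in when it is done.

```bash
mkdir -p pics; python3 - <<'E'
from station import *
import cv2,numpy as np
for n in("scene","top"):
    i=read_camera(n);cv2.imwrite(f"pics/{n}0.png",i[:,:,::-1]);c=camera_info(n);print(n,c["intrinsics"],c["dist"],np.round(c["T"],3))
print(get_time(),get_ee_rot())
E
```

```text
scene [[474.66464887   0.         253.22380296]
 [  0.         474.66464887 182.79480868]
 [  0.           0.           1.        ]] [-0.10340178  0.          0.          0.          0.        ] [[-0.468 -0.634  0.616  1.146]
 [ 0.884 -0.351  0.31   0.364]
 [ 0.02   0.689  0.724  0.858]
 [ 0.     0.     0.     1.   ]]
top [[356.30324794   0.         262.81384252]
 [  0.         356.30324794 187.79067754]
 [  0.           0.           1.        ]] [0.01036465 0.         0.         0.         0.        ] [[ 0.004  0.989 -0.146  0.358]
 [-1.     0.005  0.007  0.018]
 [ 0.008  0.146  0.989  0.987]
 [ 0.     0.     0.     1.   ]]
0.1 [-6.96910136e-04  9.90090130e-01  1.40431630e-01 -8.18357274e-05]
```

View pics/scene0.png

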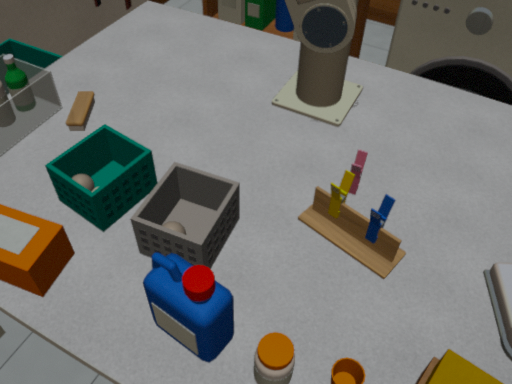

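View pics/top0.png

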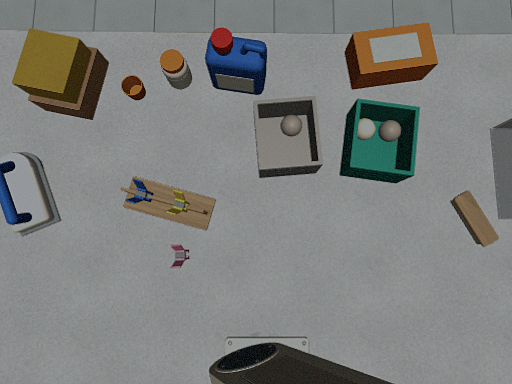

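The scene view shows the yellow clip at about (342,193) and the blue clip at (380,218) on the stand. The pink look-alike is behind them at (358,172), the teal basket at (103,175) and the grey one at (188,215). In the top view the yellow clip is at (180,203), blue at (140,192), pink at (180,255), the teal basket at (380,140) and the grey one at (288,137).

Possible mix-ups:
- **Clip:** blue (140,192), pink (180,255) and the yellow box (55,62). I choose the yellow clip at (180,203).
- **Basket:** grey (288,137) and the teal edge at the scene's far left (30,55). I choose the teal basket with wool balls at (380,140).

```bash
cat >h.py <<'E'
from station import *
import cv2,numpy as np
def ray(n,px):
    c=camera_info(n);T=np.array(c["T"])
    u=cv2.undistortPoints(np.array(px,float).reshape(-1,1,2),np.array(c["intrinsics"]),np.array(c["dist"])).reshape(-1,2)
    d=np.c_[u[:,0],-u[:,1],-np.ones(len(u))]@T[:3,:3].T
    return T[:3,3],d
def onz(n,px,z):
    o,d=ray(n,px);return o+d*((z-o[2])/d[:,2])[:,None]
def proj(n,P):
    c=camera_info(n);T=np.linalg.inv(np.array(c["T"]));p=np.atleast_2d(P)@T[:3,:3].T+T[:3,3]
    return cv2.projectPoints(p*[1,-1,-1],np.zeros(3),np.zeros(3),np.array(c["intrinsics"]),np.array(c["dist"]))[0].reshape(-1,2)
E
python3 - <<'E'
from h import *
t=cv2.imread("pics/top0.png");s=cv2.imread("pics/scene0.png")
f=lambda i,x,y,w,h,k:cv2.resize(i[y:y+h,x:x+w],None,fx=k,fy=k,interpolation=cv2.INTER_CUBIC)
a=f(t,110,170,120,100,4);b=f(s,290,145,120,135,2.962963);b=cv2.resize(b,(300,400))
cv2.imwrite("pics/c1.png",np.hstack([a,b]))
a=f(t,330,85,100,110,4);b=f(s,40,115,124,115,3.05);b=cv2.resize(b,(372,440))if 0 else cv2.resize(b,(360,440))
cv2.imwrite("pics/c2.png",np.hstack([a,b]))
for n,i in(("top",t),("scene",s)):
    h=cv2.cvtColor(i,cv2.COLOR_BGR2HSV)
    for nm,lo,hi in(("yel",(22,120,60),(34,255,255)),("teal",(75,120,30),(92,255,255)),("blue",(100,150,60),(118,255,255))):
        m=cv2.inRange(h,lo,hi);k,l,st,c=cv2.connectedComponentsWithStats(m)
        for j in range(1,k):
            if st[j,4]>25:
                P=np.argwhere(l==j)[:,::-1];print(n,nm,st[j],c[j].round(1),cv2.minAreaRect(P.astype(np.float32)))
E
```

```text
top yel [  12   29   67   64 2945] [45.5 60.7] ((45.3901252746582, 60.67356872558594), (52.595802307128906, 61.342960357666016), 16.389541625976562)
top yel [173 190  16  16 107] [179.4 196.7] ((179.50001525878906, 198.00001525878906), (20.124608993530273, 9.838698387145996), 63.43495178222656)
top yel [166 206  21   9  88] [175.2 210. ] ((176.0, 210.0), (8.0, 20.0), 90.0)
top teal [ 343   99   76   83 3026] [380.  142.8] ((382.1790466308594, 141.15721130371094), (70.04676818847656, 78.10875701904297), 7.594643592834473)
top blue [ 206   37   60   35 1364] [238.6  55.6] ((235.719970703125, 52.959991455078125), (58.54844284057617, 31.961227416992188), 8.130102157592773)
top blue [  0 170  18  54 428] [  6.5 202.6] ((4.004879474639893, 197.5523223876953), (54.64419174194336, 10.709547996520996), 70.64100646972656)
top blue [133 179  14  13  84] [139.5 185.2] ((139.2122802734375, 184.88209533691406), (16.317602157592773, 6.896129608154297), 60.945396423339844)
top blue [134 195  10   5  27] [138.3 197.2] ((138.2547149658203, 197.35850524902344), (9.47787857055664, 2.74721097946167), 15.
[... 377 characters left out ...]
39), 16.821407318115234)
scene teal [  46  125  111  106 6569] [102.6 174.3] ((103.60655212402344, 173.32786560058594), (87.06507873535156, 99.86876678466797), 50.194427490234375)
scene blue [278   0  15  32 330] [283.8  17.6] ((285.0, 15.5), (31.0, 14.0), 90.0)
scene blue [372 195  22  26 235] [384.7 207.5] ((385.00006103515625, 207.50003051757812), (16.26345443725586, 23.33452033996582), 45.0)
scene blue [366 222  15  21 173] [372.3 231.6] ((372.54998779296875, 230.8500213623047), (10.435514450073242, 20.87103271484375), 18.43494987487793)
scene blue [ 144  252   88  109 3945] [185.6 300.4] ((185.03770446777344, 303.132080078125), (109.62031555175781, 71.17811584472656), 35.39479446411133)
```

View pics/c1.png

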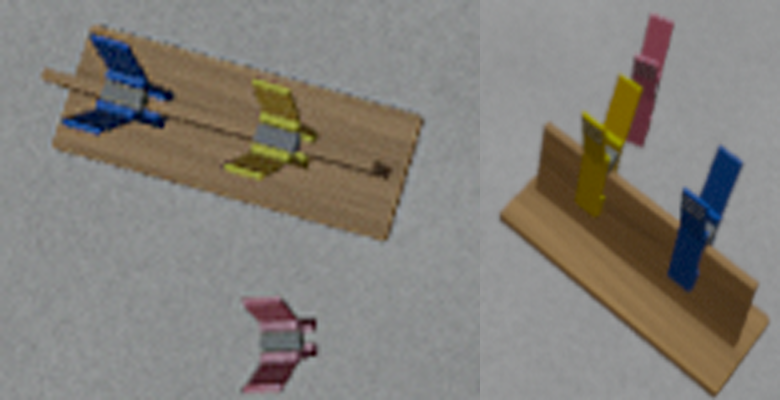

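View pics/c2.png

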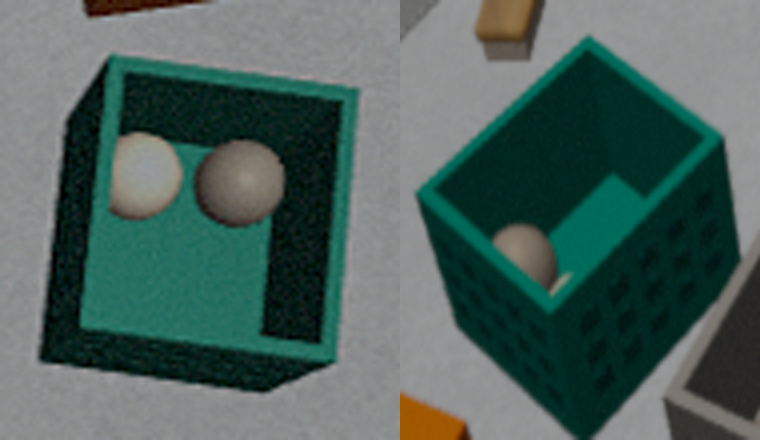

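The crops show the yellow clip clear of the blue one (tail ends at about (178,192) and (171,213) in the top view). The pink clip stands apart, on the robot side. The teal rim corners in the top view are about (358,99), (419.5,107.5), (413.5,175) and (350.5,167).

```bash
python3 - <<'E'
from h import *
np.set_printoptions(precision=4,suppress=True)
C=onz("top",[(358,99),(419.5,107.5),(413.5,175.2),(350.5,167)],.12);print("rim top",C[:,:2],C[:,:2].mean(0),np.linalg.norm(C-np.roll(C,-1,0),axis=1))
S=onz("scene",[(105.4,124.9),(150.9,150.5),(92.4,196.5),(46.2,165.2)],.12);print("rim scene",S[:,:2],S[:,:2].mean(0),np.linalg.norm(S-np.roll(S,-1,0),axis=1))
for n,p in(("top",[(178.2,191.7),(170.7,213.2)]),("scene",[(350,172.7),(338.8,185.5)])):
    t=onz(n,p,.157);print(n,"tails",t,t.mean(0),np.linalg.norm(t[0]-t[1]),np.arctan2(*(t[0]-t[1])[1::-1]))
E_=onz("top",[(121.2,188.7),(207,212.5)],.085);print("panel",E_,np.arctan2(*(E_[1]-E_[0])[1::-1]))
# pink base
print("pink",onz("top",[(180,255)],.1))
s=cv2.imread("pics/top0.png")
E
```

```text
rim top [[ 0.7173 -0.2313]
 [ 0.6954 -0.3873]
 [ 0.52   -0.362 ]
 [ 0.5399 -0.2065]] [ 0.6181 -0.2968] [0.1575 0.1773 0.1568 0.1791]
rim scene [[ 0.5209 -0.3581]
 [ 0.5417 -0.2049]
 [ 0.7166 -0.228 ]
 [ 0.6954 -0.3839]] [ 0.6187 -0.2937] [0.1546 0.1764 0.1573 0.1765]
top tails [[0.4707 0.21   0.157 ]
 [0.4202 0.2255 0.157 ]] [0.4455 0.2177 0.157 ] 0.05282612406712957 -0.2962771420187657
scene tails [[0.4252 0.2283 0.157 ]
 [0.4716 0.2207 0.157 ]] [0.4484 0.2245 0.157 ] 0.04705937603492888 2.9786304398546117
panel [[0.4875 0.3717 0.085 ]
 [0.4277 0.152  0.085 ]] -1.8362265825026394
pink [[0.3224 0.2127 0.1   ]]
```

Both views agree to within a few mm. The basket centre is (.618,-.2955) at yaw -0.138. The clip is at (.446,.2205) on the panel line, with its x axis at -0.265. Next I grasp and lift.

```bash
cat >>h.py <<'E'
from scipy.spatial.transform import Rotation as Ro
def down(a):
    c,s=np.cos(a),np.sin(a)
    q=Ro.from_matrix(np.array([[-s,c,0],[c,s,0],[0,0,-1.]])).as_quat() # columns x,y,z
    return q[[3,0,1,2]]
E
python3 - <<'E'
from h import *
# check frame: x=y cross z
c,s=np.cos(-.265),np.sin(-.265);print(np.cross([c,s,0],[0,0,-1]),Ro.from_quat(down(-.265)[[1,2,3,0]]).as_matrix().round(2))
for k in(0,np.pi,-np.pi):
    print(k,*[np.round(inverse_kinematics(p,down(a+k)),2) if inverse_kinematics(p,down(a+k)) is not None else None for p,a in(([.446,.2205,.30],-.265),([.534,-.284,.30],-.138))])
E
```

```text
[0.26190927 0.9650925  0.        ] [[ 0.26  0.97  0.  ]
 [ 0.97 -0.26  0.  ]
 [ 0.    0.   -1.  ]]
0 [ 0.44  0.14  1.83 -0.    1.17  0.7 ] [-0.51  0.32  1.6  -0.    1.22 -0.37]
3.141592653589793 [ 0.44  0.14  1.83 -0.    1.17 -2.44] None
-3.141592653589793 [ 0.44  0.14  1.83 -0.    1.17 -2.44] None
```

```bash
python3 - <<'E'
from h import *
q=down(-.265);x,y=.446,.2205
movel([.174,-.6,.30],v=.25)
move_pose([x,y,.30],q); movel([x,y,.20],v=.2); movel([x,y,.126],v=.1)
print(get_ft_force(),get_tcp_pos())
command_gripper(0.15); print("w",get_grip_width()*88,get_finger_force(),get_ft_force())
movel([x,y,.215],v=.1); print("w",get_grip_width()*88,get_ft_force())
movel([x,y,.31],v=.2)
for n in("scene","top"): cv2.imwrite(f"pics/{n}1.png",read_camera(n)[:,:,::-1])
a=cv2.imread("pics/scene1.png")[60:260,250:450];b=cv2.imread("pics/top1.png")[130:330,90:290]
cv2.imwrite("pics/c3.png",cv2.resize(np.hstack([a,b]),(800,400)));print(get_time())
E
```

```text
[0.36019178 0.66599074 0.18662969] [0.44644935 0.22073098 0.12654745]
w 25.20243146189055 29.995417892932892 [-4.54077308  0.26380758 22.3122806 ]
w 25.682395664866412 [-0.21410058  0.067053   -0.36459953]
7.8917
```

View pics/c3.png

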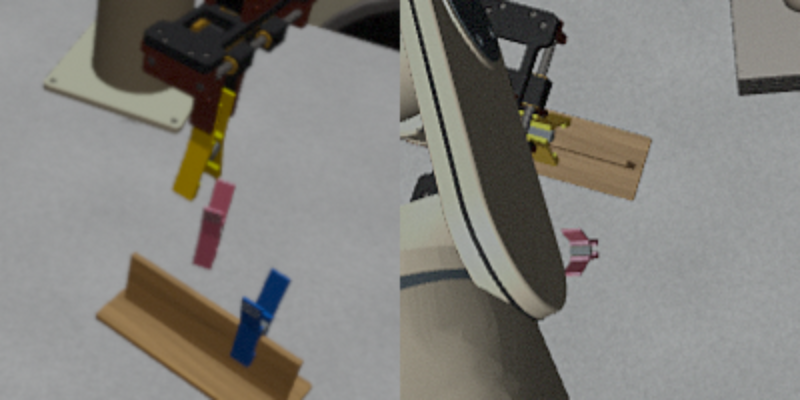

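The clip is held upright with its jaws open (scene pixel about (350,130)), and the blue and pink clips are untouched. Next I carry it to the basket and look before lowering.

```bash
python3 - <<'E'
from h import *
q=down(-.138);x,y=.5342,-.2838
move_pose([x,y,.30],q); movel([x,y,.245],v=.1)
print(get_tcp_pos(),get_grip_width()*88,get_ft_force(),get_time())
t=get_tcp_pos()
s=read_camera("scene")[:,:,::-1];cv2.imwrite("pics/s2.png",s);u=read_camera("top")[:,:,::-1];cv2.imwrite("pics/t2.png",u)
o=np.array(t)-[0,0,.0275]; ex=np.array([np.cos(-.138),np.sin(-.138),0]);ey=np.array([-ex[1],ex[0],0])
print("pred origin",proj("scene",o),"jaw tips outer corners",proj("scene",[o+sx*.02*ex+sy*.012*ey-[0,0,.056] for sx in(-1,1) for sy in(-1,1)]))
cv2.imwrite("pics/c4.png",cv2.resize(np.hstack([s[40:240,20:220],u[60:260,300:500]]),(800,400),interpolation=cv2.INTER_CUBIC))
E
```

```text
[ 0.53453523 -0.2837977   0.24531231] 25.199294719946607 [ 0.24247286  0.57155186 -0.5112801 ] 10.45
pred origin [[118.39920742 104.46898361]] jaw tips outer corners [[125.48487426 117.70331005]
 [132.65923162 121.58726981]
 [112.71098457 126.53380063]
 [119.89520656 130.58068611]]
```

View pics/c4.png

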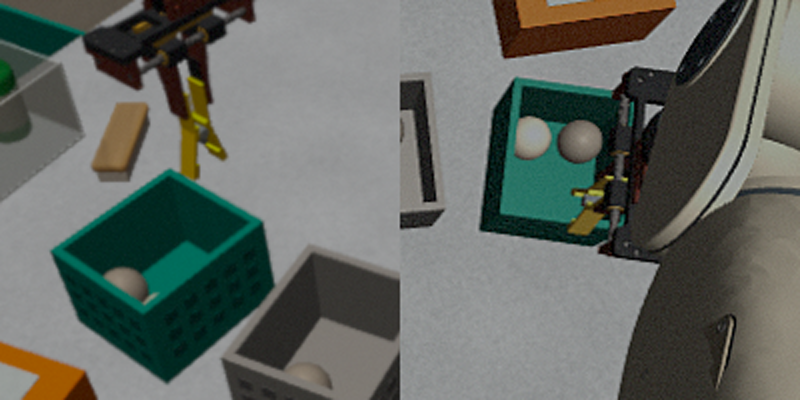

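The front jaw tip sits at about scene (111–119,126–129), against a predicted (113–120,127–131). So the clip is within about 3 mm of nominal, over the near wall's middle. Lowering.

```bash
python3 - <<'E'
from h import *
x,y=.5342,-.2838
movel([x,y,.172],v=.08); print(get_ft_force(),get_tcp_pos())
r=movel([x,y,.155],v=.03,until_force=6); print(r,get_ft_force(),get_tcp_pos(),get_grip_width()*88,get_time())
s=read_camera("scene")[:,:,::-1]
cv2.imwrite("pics/c5.png",cv2.resize(s[80:230,30:230],(800,600),interpolation=cv2.INTER_CUBIC))
E
```

```text
[-0.82878597 -0.52344799 -0.30142468] [ 0.53458618 -0.28402422  0.17251702]
True [-0.01716887  0.25731409  4.96465536] [ 0.53453091 -0.2840749   0.1632025 ] 25.49487243356484 12.0083
```

View pics/c5.png

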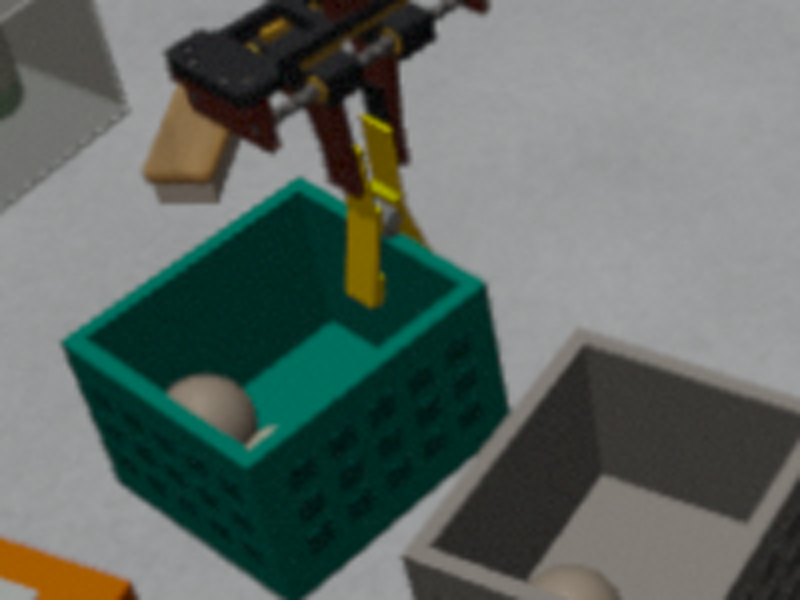

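The jaws straddle the near rim at its middle, and the stop touched within 2 mm of the predicted height. I'll release and check.

```bash
python3 - <<'E'
from h import *
command_gripper(1.0);print(get_ft_force(),get_grip_width())
x,y=.5342,-.2838
movel([x,y,.28],v=.12); print(get_ft_force())
move_pose([.40,0.0,.33],down(0)); wait(.3)
s=read_camera("scene")[:,:,::-1];t=read_camera("top")[:,:,::-1];print(get_time())
a=cv2.resize(s[90:240,40:190],(400,400),interpolation=cv2.INTER_CUBIC)
b=cv2.resize(t[80:200,320:440],(400,400),interpolation=cv2.INTER_CUBIC)
cv2.imwrite("pics/c6.png",np.hstack([a,b]))
s0=cv2.imread("pics/scene0.png");lo,hi=(75,120,30),(92,255,255)
for i in(s0,s):
    m=cv2.inRange(cv2.cvtColor(i,cv2.COLOR_BGR2HSV),lo,hi);m[:100]=0
    print(cv2.boundingRect(m))
    m=cv2.inRange(cv2.cvtColor(i,cv2.COLOR_BGR2HSV),(22,120,60),(34,255,255));m[340:]=0
    print("yel",cv2.boundingRect(m))
E
```

```text
[0.84342437 0.34566299 0.08108119] 0.9984934688304353
[-0.80632477 -0.02752355 -0.34636007]
15.85
(46, 125, 111, 106)
yel (263, 29, 92, 189)
(46, 125, 111, 106)
yel (109, 18, 178, 136)
```

View pics/c6.png

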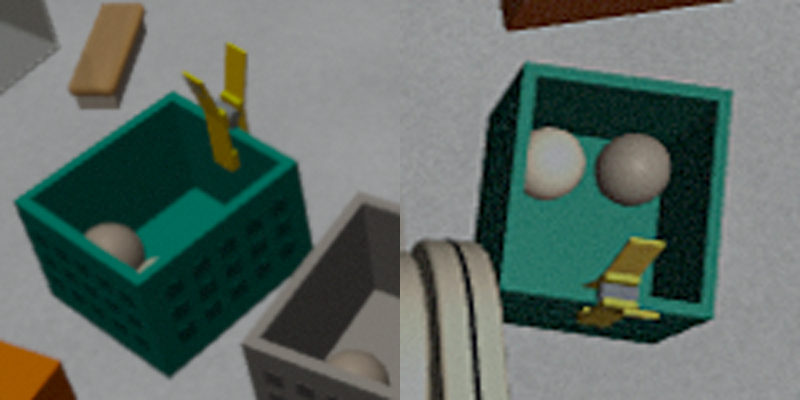

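The clip stands upright on the middle of the near rim, and the basket's outline has not moved by a pixel. One seating check, then hand in.

```bash
python3 - <<'E'
from h import *
ex=np.array([np.cos(-.138),np.sin(-.138),0]);o=np.array([.5343,-.2840,.134])
dz=[]
for z in(.134,.144):
    o[2]=z;p=proj("scene",[o+.010*ex-[0,0,.056],o+.0285*ex+[0,0,.058],o-.0285*ex+[0,0,.058]]);print(z,p.round(1))
print("seen jaw",(125.5,153.7),"front tail top",(40+193/2.667,90+76/2.667),"back tail top",(40+236/2.667,90+46/2.667))
E
```

```text
0.134 [[125.7 153. ]
 [111.  120. ]
 [129.6 107.4]]
0.144 [[125.  150. ]
 [110.1 116.5]
 [128.9 103.8]]
seen jaw (125.5, 153.7) front tail top (112.36595425571804, 118.49643794525684) back tail top (128.48893888263967, 107.24784401949756)
```

The pixels match a fully seated clip, with its origin at z about 0.134.

```bash
python3 -c "
from station import *
print(job_done(),get_time())"
```

```text
the job is handed in; nothing more can be done
the job is handed in; nothing more can be done
```

The yellow clip is upright and fully down on the middle of the teal basket's robot-facing rim; the teal basket did not move, nothing else was touched, and the job was handed in at about 16 s.

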